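Fetch the sample box from behind the jar in the transit rack

TASK

Take the small black box out of the grey transit rack and set it flat in the brown card tray. The glass jar stands in front of it under the locked hold-down arm: first turn the black knob clockwise until the sprung follower drops into the cam's open notch, and leave the arm parked there; then take the jar out and stand it upright on the bare worktop, clear of rack and tray. Set both down without dropping them, and leave the flask and the two small bottles where they stand.

Things in the scene. Friction and masses are not known exactly. Their poses are not given: they have to be found in the camera images.
- rack: Grey sheet-metal rack, fixed. Origin: on the worktop under the middle of its lane, which runs along its x (-x: front end, towards the robot; yaw within 0.35). Base plate 4 mm thick, x -85 to 85, y -48 to 108 mm. Lane walls: inner faces at y -37 and 37, 3 mm thick, x -76 to 76, top 62 mm over the worktop. Each end has only a lip at x -74.5 / 74.5, 3 mm thick, top 14 mm over the worktop.
- retainer (a joint): Angle (rad) of knob, arm and cam, one piece on a vertical axis. 0: locked, arm across the lane over the jar. Grows clockwise seen from above, swinging the arm forward off the jar. 1.309: open notch, arm pointing forward beside the lane. Can be overturned; stop at 1.8. Within 0.25 rad of a notch the follower pulls the cam in when the knob is let go; between, it stays put. Takes up to 0.2 N m.
- follower (a joint): Travel (m) of the sprung roller follower that presses on the cam's rim: about 0 when it sits in a notch (locked at 0 or open at 1.309 rad), 0.0045 when it rides on the full rim between them. Its housing stands behind the knob's post (rack x -10 to 36, y 73 to 97 mm), 103 mm high.
- knob_grip (a point): On the knob's axis (rack x -38, y 85 mm) at the height to grip, 141 mm over the worktop. The black upright grip bar is 13 mm thick, 40 mm long, from 121 to 151 mm over the worktop, above a 32 mm round hub. The bar lies along this point's y axis, parallel to the arm: along the rack's y when locked, and turns with the joint.
- foot_pad (a point): Underside of the rubber foot at the arm's tip, 85 mm from the knob's axis, 106.5 mm over the worktop, 1.5 mm over the jar's lid when locked. Arm 18 mm wide, top 115 mm high.
- jar: Glass jar with black ribbed screw lid in the lane's front place (rack x about -38 mm). 63 mm in diameter, 102 mm tall; lid 58 mm in diameter, from 83 to 102 mm above the jar's foot, fixed to it. Origin: centre of its underside, about 4 mm over the worktop at the start (on the rack's base). Its foot is slightly uneven: it may lean up to 0.04 rad at rest.
- box: Black lidded box, 66 x 66 x 50 mm, lid fixed, in the rear place (rack x about 33 mm) close behind the jar, 4 mm from the lane wall on either side: it can be taken only by its front and rear faces. Origin: centre of its underside, 4 mm over the worktop at the start. Its x and y axes are parallel to its sides, x within 0.03 rad of the rack's.
- tray: Brown open card tray, loose, 170 mm (its x axis) x 130 mm (its y axis) x 30 mm tall, walls 3 mm, floor 2 mm. Origin: centre of its underside, on the worktop. It stands on the left or the right of the rack.
- flask: Squat glass flask with cap, 98 mm in diameter, 110 mm tall. Origin: centre of its underside. Leave it standing.
- glue: Small white glue bottle with pointed cap, 38 mm in diameter, 86 mm tall. Origin: centre of its underside. Leave it standing.
- dropper: White dropper bottle with tall pointed cap, 49 mm in diameter, 163 mm tall. Origin: centre of its underside. Leave it standing.

How it is judged:
By the outcome, as a careful person would: the job done as asked, in the order asked, and still so for the second after the job is handed in, with the robot touching nothing.
It also fails if it takes over 64 s, if anything falls off the work surface, if the arm or the gripper's body presses on something with over 40 N, if the wrist force passes 120 N, or if a joint passes its speed limit or range.

ROBOT

A 6-joint arm with a two-finger parallel gripper is mounted at the origin on a cart in front of the work surface, level with it; the furniture and walls round the work are solid. World frame = base frame: x ahead of the robot, y to its left, z up, the work surface at z = 0. Lengths are in mm, angles in rad, forces in N, time in s.
With the tool pointing down it reaches from about 275 to 825 mm from the base axis. Payload 4.9 kg.
Tool frame: the origin (TCP) lies between the finger pads; the fingertips stand 14 mm ahead of it and the grasp point (between the pads) lies 5 mm behind it; z points along the fingers, y is the line along which they close (so a half turn about z gives the same grasp; the last joint's range is limited). The gripper opens to 85 mm and grips with 20 to 120 N. Pads are 22 mm wide; open, the fingers measure 114 mm over their backs; the gripper's body (76 mm by 85 mm) begins 54 mm behind the grasp point. The pads swing forward as they close: fully open they stand 13 mm farther back than shut.
Start: joints at [-1.318, 0.326, -0.193, 1.052, 0, 1.437], TCP at [207.488, -509.379, 245.281] pointing down, gripper open.
Joint ranges: [-2.65, 2.65], [-0.97, 1.79], [-1.3, 1.35], [-1.93, 2.1], [-1.47, 1.37], [-3.14, 3.14]. Speed limits (rad/s): [2.57, 2.57, 3.14, 3.14, 3.14, 3.14].

INTERFACE

Orientations are given as a unit quaternion [x, y, z, w].
In Python, from rig import manip gives the robot as it stands.
- The arm moves only by the tool creep_tool, called after "Request:" as name([rows], argument=value, ...), one row to a line, values as JSON. Schema: {"type":"object","properties":{"plan":{"type":"array","items":{"type":"object","properties":{"ax":{"type":"number"},"ay":{"type":"number"},"az":{"type":"number"},"dx":{"type":"number"},"dy":{"type":"number"},"dz":{"type":"number"},"finger_gap":{"type":"number"}},"additionalProperties":false,"required":["finger_gap"]},"minItems":1,"maxItems":20},"only":{"type":"string"},"quiet":{"type":"boolean"},"lines":{"type":"string"}},"required":["plan"],"additionalProperties":false}. plan is a list of rows, 1 to 20 of them, each an object with the fields ax, ay, az (a rotation vector in normalised numbers (1 is 2 pi rad)), dx, dy, dz (the shift in normalised numbers (1 is 1000 mm)), finger_gap (the finger opening in mm); a field left out counts as zero (the opening has to be given); each row shifts and turns the commanded pose from where the row before left it, along the tool's axes as they then stand; what a row does not reach is not made up. A row lasts 1/12 s, in which the tool goes at most 41.7 mm and 0.125 rad, less where a joint would pass 70% of its speed; a pose out of reach is approached as far as the arm can. The fingers move at their own pace and stop on an object; the grip force is fixed at half the most. Time passes only in rows, so rows that do not move let the fingers close. The tool returns the time, the measured TCP pose, the force, the opening and the grip force at its end. only (a regular expression) keeps the lines of the reply that match it, lines (a string "A,B") keeps lines A to B, and quiet returns only ok. Shift and turn numbers lie between -1 and 1, and a call with a number outside is refused. Input that does not fit is refused with a message, and nothing moves.
- manip.sense(): the state, without advancing time (a new reading comes with each control period).
- manip.grab_frame(name): name is "scene" or "top" or "wrist"; returns a dict with "img" (384x512x3 uint8, red, green, blue), "fx", "fy", "cx", "cy" (pixels), "R" (3x3) and "t" (3): a world point X has camera coordinates R X + t. Camera axes: x right, y down, z forward; pixel columns grow to the right and rows downward; lengths in mm; the calibration is good to about 2 mm. A picture is of the moment at which its call begins. There is no depth.
- manip.sign_off(): hands the job in; it is judged then, once.
The state is a dict: "time_s": time; "joint_pos": joint angles; "qvel": joint speeds; "tau": joint torques, N m; "tcp_pos": TCP position; "tcp_rot": TCP orientation; "contact_force": force on the tool from outside, world axes, zero at the start; "moment": the same for the moment, N m; "opening": finger opening in mm; "finger_force": force on a finger pad.
Only numpy, scipy, OpenCV 4.12 (cv2) and the standard library are available. Lean on these libraries where they do the work, as an engineer would, in place of code of your own. Each camera call takes 0.05 s, during which the arm holds its last target. There are 200 camera calls.

## Working session

There is one attempt and no reset: what is moved stays moved. The work goes in short steps, Python scripts to look and compute and a tool call to move; the robot and the scene stay as the last step left them, time stands still between calls to the robot, and variables do not carry over. Pictures are saved under pics/ and viewed, at most 13 in all, crops included, and the job is handed in when it is done.

```bash
ls; mkdir -p pics; python3 - <<'E'
from rig import manip
import cv2,numpy as np
s=manip.sense()
print({k:np.round(v,3).tolist() for k,v in s.items()})
for n in("scene","top"):
    f=manip.grab_frame(n); cv2.imwrite(f"pics/{n}0.png",cv2.resize(f["img"][:,:,::-1],(800,600),interpolation=cv2.INTER_CUBIC))
    print(n,f["fx"],f["fy"],f["cx"],f["cy"],np.round(f["R"],4).tolist(),np.round(f["t"],1).tolist())
E
```

```text
pics
rig.py
{'time_s': 0.0, 'joint_pos': [-1.318, 0.327, -0.194, 1.052, -0.0, 1.437], 'qvel': [-0.0, 0.001, -0.001, 0.002, 0.003, 0.001], 'tau': [-0.0, -44.34, 26.244, 0.016, 0.0, -0.0], 'tcp_pos': [207.347, -508.82, 244.507], 'tcp_rot': [0.981, 0.192, -0.0, -0.001], 'contact_force': [-0.292, -0.291, -0.07], 'moment': [-0.002, 0.011, 0.048], 'finger_force': 0.0, 'opening': 85.351}
scene 404.3176715869038 404.3176715869038 257.74542386534284 190.745083013975 [[-0.8749, -0.4843, -0.0006], [-0.3009, 0.5444, -0.783], [0.3795, -0.6848, -0.622]] [508.4, 281.1, 914.4]
top 420.31285255526467 420.31285255526467 260.28984517670267 188.91088301678036 [[0.0112, -0.9996, 0.0256], [-0.9907, -0.0146, -0.135], [0.1354, -0.0238, -0.9905]] [-46.7, 610.5, 1128.3]
```

View pics/scene0.png

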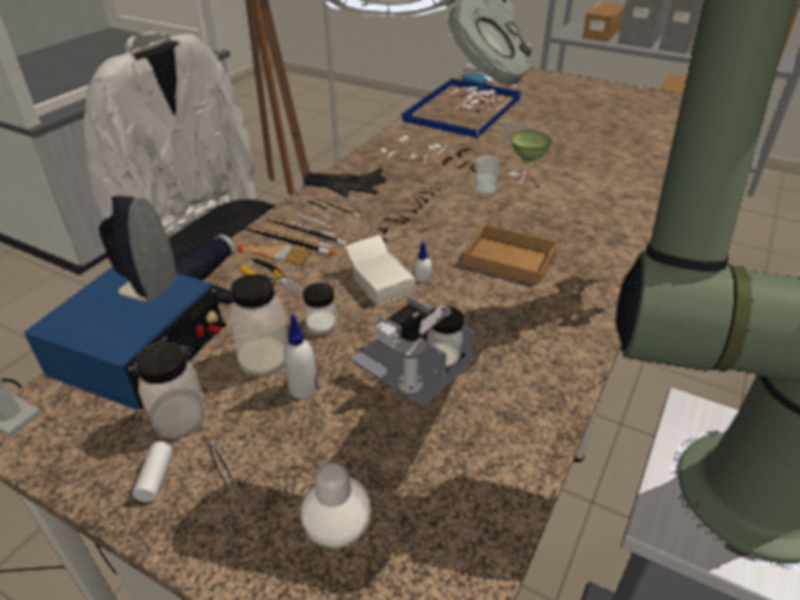

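View pics/top0.png

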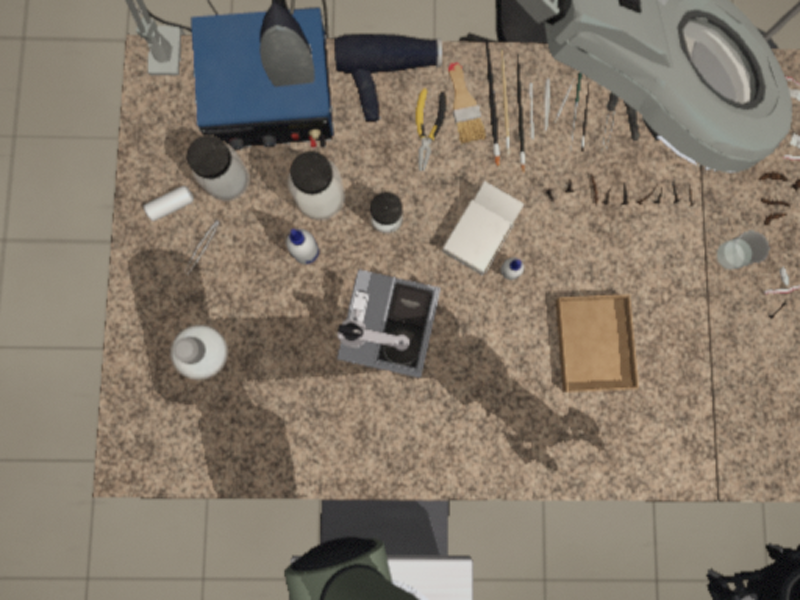

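The scene view shows the rack at about (415,350), with the knob at (408,330), the jar at (447,335) and the tray at (510,255). In the top view the rack's corners are at (360,270), (438,287), (418,378) and (340,362), with the front end down. The knob is at (350,330) on the left, the foot at (403,342), and the tray is on the right at (597,342). I'll enlarge these areas.

```bash
cat > h.py <<'E'
import numpy as np,cv2
from scipy.spatial.transform import Rotation as Ro
from scipy.optimize import least_squares
def ray(f,u,v):
    R=np.array(f["R"]);t=np.array(f["t"])
    d=R.T@np.array([(u-f["cx"])/f["fx"],(v-f["cy"])/f["fy"],1]);return -R.T@t,d
def onz(f,u,v,z):
    c,d=ray(f,u,v);return c+d*(z-c[2])/d[2]
def tri(l):
    A=np.zeros((3,3));b=np.zeros(3)
    for f,u,v in l:
        c,d=ray(f,u,v);d=d/np.linalg.norm(d);P=np.eye(3)-np.outer(d,d);A+=P;b+=P@c
    return np.linalg.solve(A,b)
def proj(f,X):
    x=np.array(f["R"])@np.array(X,float)+np.array(f["t"]);return np.array([f["fx"]*x[0]/x[2]+f["cx"],f["fy"]*x[1]/x[2]+f["cy"]])
def crop(f,u,v,w,h,k):
    return cv2.resize(np.ascontiguousarray(f["img"][v:v+h,u:u+w,::-1]),(w*k,h*k),interpolation=cv2.INTER_CUBIC)
E
python3 - <<'E'
from h import *; from rig import manip
import pickle
T=manip.grab_frame("top");S=manip.grab_frame("scene");pickle.dump((T,S),open("f0.pkl","wb"))
a=np.hstack([crop(T,210,170,80,75,5),crop(S,222,190,80,75,5)])
b=np.hstack([crop(T,345,184,80,45,5),crop(S,288,140,80,45,5)])
cv2.imwrite("pics/c1.png",np.vstack([a,b]))
for p in((360,270),(438,287),(418,378),(340,362)):print(onz(T,*(np.array(p)/1.5625),4).round())
print("arm tip/knob",onz(T,403/1.5625,342/1.5625,115).round(),onz(T,350/1.5625,330/1.5625,151).round())
for p in((558,296),(630,295),(637,387),(565,390)):print(onz(T,*(np.array(p)/1.5625),30).round())
for n,p,z in(("flask",(200,352),55),("glue",(513,268),86),("dropper",(298,237),163)):print(n,onz(T,*(np.array(p)/1.5625),z).round())
W=manip.grab_frame("wrist");R=Ro.from_quat(manip.sense()["tcp_rot"]).as_matrix();p=manip.sense()["tcp_pos"]
c=-np.array(W["R"]).T@W["t"];print("wrist cam in tool",R.T@(c-p),(np.array(W["R"])@R).round(3),W["fx"])
E
```

```text
[662.  47.   4.]
[632. -97.   4.]
[465. -62.   4.]
[492.  80.   4.]
arm tip/knob [523. -32. 115.] [539.  54. 151.]
[ 615. -313.   30.]
[ 619. -445.   30.]
[ 454. -452.   30.]
[ 447. -322.   30.]
flask [505. 318.  55.]
glue [ 655. -221.   86.]
dropper [686. 140. 163.]
wrist cam in tool [  83.2257916     1.1383557  -128.49013748] [[-0.     1.     0.001]
 [-0.945 -0.    -0.328]
 [-0.328 -0.001  0.945]] 315.8284312615193
```

View pics/c1.png

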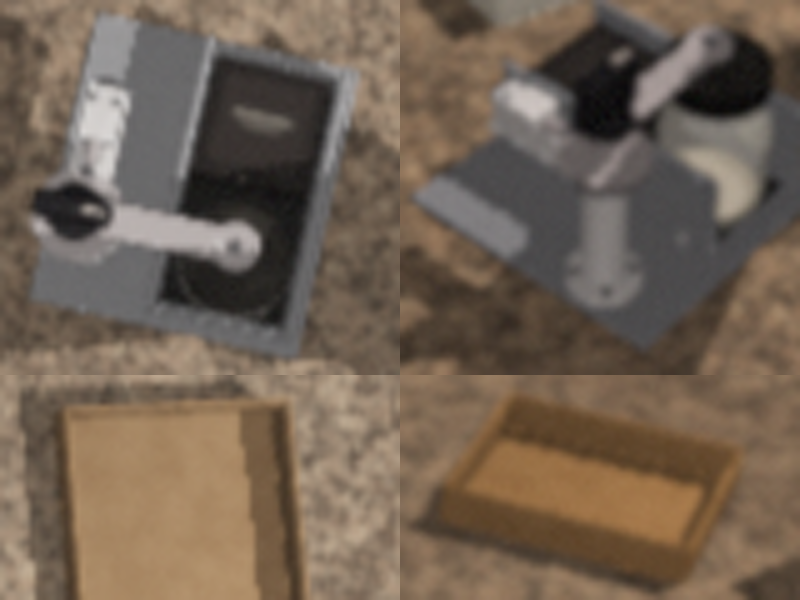

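The top crop shows the plate corners at (97,14), (30,297) and (293,355), with the arm tip at (237,245). In the scene crop the rear-left corner is at (412,195), the front-left at (643,348) and the arm tip at (713,43). Next I'll fit the rack pose.

```bash
python3 - <<'E'
from h import *; import pickle
T,S=pickle.load(open("f0.pkl","rb"))
t=lambda u,v:(T,210+u/5,170+v/5); s=lambda u,v:(S,222+(u-400)/5,190+v/5)
obs=[(t(97,14),(-0+85,108,4)),(t(30,297),(-85,108,4)),(t(293,355),(-85,-48,4)),(t(237,245),(-38,0,115)),(s(412,195),(85,108,4)),(s(643,348),(-85,108,4)),(s(713,43),(-38,0,115))]
def X(p,q):
    c,n=np.cos(p[2]),np.sin(p[2]);return np.array([p[0]+c*q[0]-n*q[1],p[1]+n*q[0]+c*q[1],q[2]])
r=least_squares(lambda p:np.concatenate([proj(o[0],X(p,q))-o[1:] for o,q in obs]),[560,-15,-.2])
print(r.x,r.fun.reshape(-1,2).round(1))
print("tip",tri([t(237,245),s(713,43)]),"RL",tri([t(97,14),s(412,195)]),"FL",tri([t(30,297),s(643,348)]))
print("knob",X(r.x,(-38,85,141)),"jar",X(r.x,(-38,0,4)),"box",X(r.x,(33,0,4)))
E
```

```text
[ 5.57307094e+02 -3.76176128e+01 -2.08282789e-01] [[-0.2 -0.3]
 [-0.5  0.8]
 [ 0.7  1.3]
 [-0.3  0.9]
 [-1.  -0.3]
 [-0.2 -0.9]
 [-1.  -0.9]]
tip [520.455017   -31.42922455 111.11511762] RL [661.14997148  49.61109339   3.13997183] FL [497.7882331   84.33473378  -0.99572305]
knob [537.70468053  53.40296392 141.        ] jar [520.12837138 -29.75996867   4.        ] box [589.59387978 -44.44135631   4.        ]
```

Careful with the scale: shifts go in shares of 1000 mm and turns go in shares of 2 pi rad. That gives: 30.4 mm / 1000 = 0.0304, -23.3 mm / 1000 = -0.0233.

Request:
creep_tool([
  {"dx": 0.0304,"dy": -0.0233,"dz": -0.0032,"finger_gap": 85},
  {"dx": 0.0304,"dy": -0.0233,"dz": -0.0032,"finger_gap": 85},
  {"dx": 0.0304,"dy": -0.0233,"dz": -0.0032,"finger_gap": 85},
  {"dx": 0.0304,"dy": -0.0233,"dz": -0.0032,"finger_gap": 85},
  {"dx": 0.0304,"dy": -0.0233,"dz": -0.0032,"finger_gap": 85},
  {"dx": 0.0304,"dy": -0.0233,"dz": -0.0032,"finger_gap": 85},
  {"dx": 0.0304,"dy": -0.0233,"dz": -0.0032,"finger_gap": 85},
  {"dx": 0.0304,"dy": -0.0233,"dz": -0.0032,"finger_gap": 85},
  {"dx": 0.0304,"dy": -0.0233,"dz": -0.0032,"finger_gap": 85},
  {"dx": 0.0304,"dy": -0.0233,"dz": -0.0032,"finger_gap": 85},
  {"dx": 0.0304,"dy": -0.0233,"dz": -0.0032,"finger_gap": 85},
  {"dx": 0.0304,"dy": -0.0233,"dz": -0.0032,"finger_gap": 85},
  {"dx": 0.0304,"dy": -0.0233,"dz": -0.0032,"finger_gap": 85},
  {"dx": 0.0304,"dy": -0.0233,"dz": -0.0032,"finger_gap": 85},
  {"dx": 0.0304,"dy": -0.0233,"dz": -0.0032,"finger_gap": 85},
  {"dx": 0.0304,"dy": -0.0233,"dz": -0.0032,"finger_gap": 85},
  {"dx": 0.0304,"dy": -0.0233,"dz": -0.0032,"finger_gap": 85},
])

```text
time_s: 1.67
tcp_pos: [537.2, 54.4, 299.9]
tcp_rot: [0.981, 0.192, 0.0, 0.0]
contact_force: [0.1, -0.4, 0.6]
opening: 85.0
finger_force: 0.0
```

Request:
creep_tool([
  {"az": 0.0199,"finger_gap": 60},
  {"az": 0.0199,"finger_gap": 60},
  {"az": 0.0199,"finger_gap": 60},
  {"az": 0.0199,"finger_gap": 60},
  {"az": 0.0199,"finger_gap": 60},
  {"az": 0.0199,"finger_gap": 60},
  {"az": 0.0199,"finger_gap": 60},
  {"az": 0.0199,"finger_gap": 60},
  {"az": 0.0199,"finger_gap": 60},
  {"az": 0.0199,"finger_gap": 60},
  {"az": 0.0199,"finger_gap": 60},
  {"az": 0.0199,"finger_gap": 60},
  {"az": 0.0199,"finger_gap": 60},
  {"az": 0.0199,"finger_gap": 60},
  {"az": 0.0199,"finger_gap": 60},
  {"az": 0.0199,"finger_gap": 60},
  {"az": 0.0199,"finger_gap": 60},
  {"az": 0.0064,"finger_gap": 60},
  {"finger_gap": 60},
  {"finger_gap": 60},
])

```text
time_s: 3.33
tcp_pos: [290.4, -292.2, 299.9]
tcp_rot: [0.817, -0.549, -0.035, -0.173]
contact_force: [0.5, -0.6, 0.2]
opening: 60.0
finger_force: 0.0
```

```bash
python3 - <<'E'
from h import *; from rig import manip
import pickle
W=manip.grab_frame("wrist");s=manip.sense();pickle.dump((W,s),open("w1.pkl","wb"))
cv2.imwrite("pics/w1.png",crop(W,0,0,512,384,1) if 0 else cv2.resize(W["img"][:,:,::-1],(800,600),interpolation=cv2.INTER_CUBIC))
R=Ro.from_quat(s["tcp_rot"]).as_matrix();print(s["tcp_pos"],R.round(3).tolist(),np.arctan2(R[1,0],R[0,0]),s["joint_pos"])
def X(p,q):
    c,n=np.cos(p[2]),np.sin(p[2]);return np.array([p[0]+c*q[0]-n*q[1],p[1]+n*q[0]+c*q[1],q[2]])
for q in((-38,105,151),(-38,65,151),(-38,0,115),(-85,-48,4),(66,33,54),(66,-33,54)):print(q,(proj(W,X((557.3,-37.6,-.208),q))*1.5625).round())
E
```

```text
[ 290.90600515 -291.7422735   300.01165968] [[0.396, -0.909, 0.132], [-0.884, -0.339, 0.322], [-0.248, -0.244, -0.938]] -1.1495158139327373 [-1.15049515  0.19256547 -0.28619614  1.34268121  0.25462841  3.14061225]
(-38, 105, 151) [ 74. 413.]
(-38, 65, 151) [ 79. 392.]
(-38, 0, 115) [119. 329.]
(-85, -48, 4) [241. 263.]
(66, 33, 54) [ 64. 256.]
(66, -33, 54) [ 73. 210.]
```

View pics/w1.png

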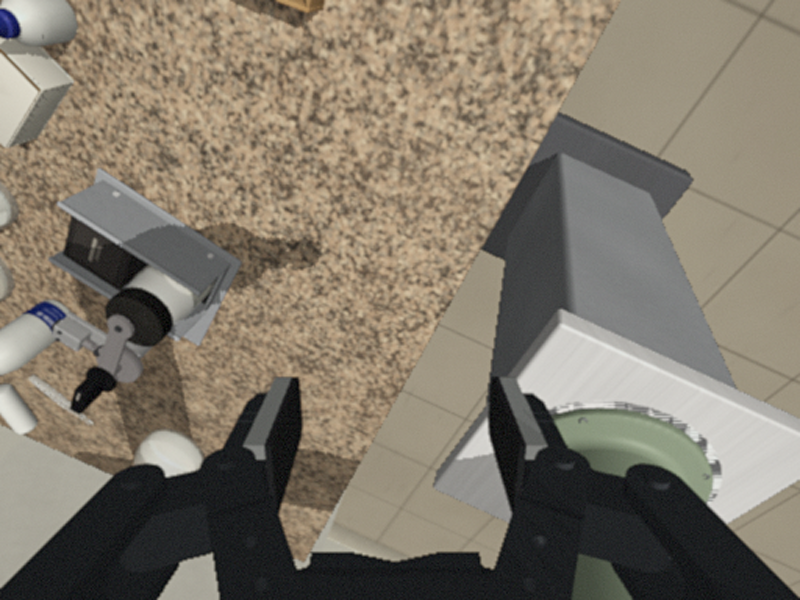

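The wrist view shows the rack's far side at (150,260) and the knob at (92,390). Joint 6 hit its limit and the tool swung away, touching nothing. I'll level the tool and unwind joint 6 in the other direction.

```bash
cat >> h.py <<'E'
def down(psi):
    c,s=np.cos(psi),np.sin(psi);return np.array([[c,s,0],[s,-c,0],[0,0,-1.]])
def delta(s,psi,pos):
    """rotvec in tool frame to down(psi); translation in present tool axes, and in down(psi) axes"""
    R=Ro.from_quat(s["tcp_rot"]).as_matrix();d=np.array(pos)-s["tcp_pos"]
    print("pos",np.round(s["tcp_pos"],1),"yaw",np.arctan2(R[1,0],R[0,0]).round(4),"q6",round(float(s["joint_pos"][5]),3),"t",s["time_s"],"F",np.round(s["contact_force"],1),"open",round(float(s["opening"]),1))
    print("rot",Ro.from_matrix(R.T@down(psi)).as_rotvec().round(4),"d now",(R.T@d).round(1),"d after",(down(psi).T@d).round(1))
E
python3 - <<'E'
from h import *; from rig import manip
delta(manip.sense(),-0.65,(537.7,53.4,300))
E
```

```text
pos [ 290.9 -291.7  300. ] yaw -1.1495 q6 3.141 t 3.3833 F [ 0.7 -0.1 -0.1] open 60.1
rot [-0.3108  0.1807 -0.5261] d now [-207.4 -341.1  143.7] d after [ -12.4 -424.1    0. ]
```

In the tool's units: -0.125 rad / 6.2832 = -0.0199.

Request:
creep_tool([
  {"ax": -0.0082,"ay": 0.0048,"az": -0.014,"finger_gap": 60},
  {"ax": -0.0082,"ay": 0.0048,"az": -0.014,"finger_gap": 60},
  {"ax": -0.0082,"ay": 0.0048,"az": -0.014,"finger_gap": 60},
  {"ax": -0.0082,"ay": 0.0048,"az": -0.014,"finger_gap": 60},
  {"ax": -0.0082,"ay": 0.0048,"az": -0.014,"finger_gap": 60},
  {"ax": -0.0082,"ay": 0.0048,"az": -0.014,"finger_gap": 60},
  {"az": -0.0199,"finger_gap": 60},
  {"az": -0.0199,"finger_gap": 60},
  {"az": -0.0199,"finger_gap": 60},
  {"az": -0.0199,"finger_gap": 60},
  {"az": -0.0199,"finger_gap": 60},
  {"az": -0.0199,"finger_gap": 60},
  {"az": -0.0199,"finger_gap": 60},
  {"az": -0.0199,"finger_gap": 60},
  {"az": -0.0199,"finger_gap": 60},
  {"az": -0.0199,"finger_gap": 60},
  {"az": -0.0199,"finger_gap": 60},
  {"az": -0.0199,"finger_gap": 60},
])

```text
time_s: 4.88
tcp_pos: [291.9, -290.7, 300.2]
tcp_rot: [0.909, 0.417, 0.0, -0.0]
contact_force: [0.5, -0.3, 0.1]
opening: 60.3
finger_force: 0.0
```

```bash
python3 - <<'E'
from h import *; from rig import manip
delta(manip.sense(),0.85,(537.7,53.4,300))
E
```

```text
pos [ 291.9 -290.7  300.2] yaw 0.8597 q6 1.319 t 4.8833 F [ 0.5 -0.3  0.1] open 60.3
rot [ 0.     -0.0001  0.0097] d now [ 4.212e+02 -3.830e+01  2.000e-01] d after [ 4.208e+02 -4.240e+01  2.000e-01]
```

In the tool's units: 38.3 mm / 1000 = 0.0383, -3.5 mm / 1000 = -0.0035, -0.125 rad / 6.2832 = -0.0199.

Request:
creep_tool([
  {"dx": 0.0383,"dy": -0.0035,"finger_gap": 60},
  {"dx": 0.0383,"dy": -0.0035,"finger_gap": 60},
  {"dx": 0.0383,"dy": -0.0035,"finger_gap": 60},
  {"dx": 0.0383,"dy": -0.0035,"finger_gap": 60},
  {"dx": 0.0383,"dy": -0.0035,"finger_gap": 60},
  {"dx": 0.0383,"dy": -0.0035,"finger_gap": 60},
  {"dx": 0.0383,"dy": -0.0035,"finger_gap": 60},
  {"dx": 0.0383,"dy": -0.0035,"finger_gap": 60},
  {"dx": 0.0383,"dy": -0.0035,"finger_gap": 60},
  {"dx": 0.0383,"dy": -0.0035,"finger_gap": 60},
  {"dx": 0.0383,"dy": -0.0035,"finger_gap": 60},
  {"az": -0.0199,"finger_gap": 60},
  {"az": -0.0199,"finger_gap": 60},
  {"az": -0.0199,"finger_gap": 60},
  {"az": -0.0199,"finger_gap": 60},
  {"az": -0.0199,"finger_gap": 60},
  {"az": -0.0199,"finger_gap": 60},
  {"az": -0.0199,"finger_gap": 60},
  {"az": -0.0199,"finger_gap": 60},
  {"az": -0.0199,"finger_gap": 60},
], quiet=true)

```text
ok
```

Request:
creep_tool([
  {"az": -0.0199,"finger_gap": 60},
  {"az": -0.0199,"finger_gap": 60},
  {"az": -0.0199,"finger_gap": 60},
  {"az": -0.0199,"finger_gap": 60},
  {"az": -0.0199,"finger_gap": 60},
  {"az": -0.0199,"finger_gap": 60},
  {"az": -0.0199,"finger_gap": 60},
  {"az": -0.0199,"finger_gap": 60},
  {"az": -0.0199,"finger_gap": 60},
  {"az": -0.0199,"finger_gap": 60},
  {"az": -0.0199,"finger_gap": 60},
  {"az": -0.0199,"finger_gap": 60},
  {"az": -0.0199,"finger_gap": 60},
  {"az": -0.0199,"finger_gap": 60},
  {"az": -0.0199,"finger_gap": 60},
  {"az": -0.0199,"finger_gap": 60},
  {"az": -0.0199,"finger_gap": 60},
  {"az": -0.0199,"finger_gap": 60},
  {"az": -0.0199,"finger_gap": 60},
  {"az": -0.0199,"finger_gap": 60},
], quiet=true)

```text
ok
```

```bash
python3 - <<'E'
from h import *; from rig import manip
import pickle
delta(manip.sense(),-1.779,(537.7,53.4,300))
W=manip.grab_frame("wrist");s=manip.sense();pickle.dump((W,s),open("w1.pkl","wb"))
cv2.imwrite("pics/w2.png",cv2.resize(W["img"][:,:,::-1],(800,600),interpolation=cv2.INTER_CUBIC))
def X(p,q):
    c,n=np.cos(p[2]),np.sin(p[2]);return np.array([p[0]+c*q[0]-n*q[1],p[1]+n*q[0]+c*q[1],q[2]])
for q in((-38,105,151),(-38,65,151),(-38,0,115),(-85,-48,4),(-85,108,4),(66,33,54),(66,-33,54)):print(q,(proj(W,X((557.3,-37.6,-.208),q))*1.5625).round())
E
```

```text
pos [539.7  52.2 300.1] yaw -1.7985 q6 -1.383 t 8.2167 F [ 0.2 -0.  -0.3] open 60.0
rot [ 0.0003  0.0007 -0.0195] d now [-0.7  2.2  0.1] d after [-0.7  2.2  0.1]
(-38, 105, 151) [398. 308.]
(-38, 65, 151) [397. 243.]
(-38, 0, 115) [395. 124.]
(-85, -48, 4) [454.  56.]
(-85, 108, 4) [450. 250.]
(66, 33, 54) [255. 173.]
(66, -33, 54) [245.  76.]
```

View pics/w2.png

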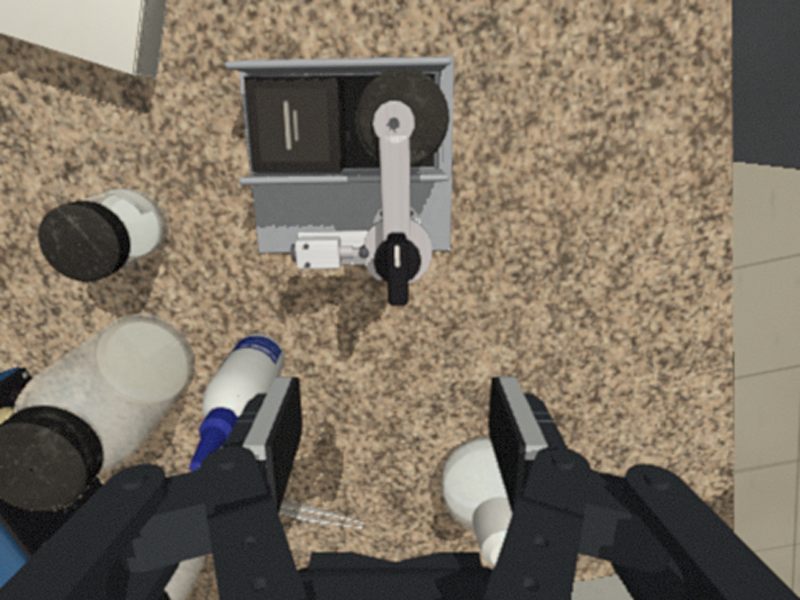

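The wrist view matches the fitted rack pose: foot (395,124), knob bar (397,235)–(398,303), and box rear edge (247,77)–(252,172). I'll go down and grip the knob.

In the tool's units: 31 mm / 1000 = 0.031, 2.2 mm / 1000 = 0.0022, -0.0195 rad / 6.2832 = -0.0031.

Request:
creep_tool([
  {"az": -0.0031,"dx": 0.0007,"dy": 0.0022,"finger_gap": 60},
  {"dz": 0.031,"finger_gap": 60},
  {"dz": 0.031,"finger_gap": 60},
  {"dz": 0.031,"finger_gap": 60},
  {"dz": 0.031,"finger_gap": 60},
  {"dz": 0.024,"finger_gap": 60},
  {"dz": 0.01,"finger_gap": 60},
  {"finger_gap": 60},
  {"finger_gap": 0},
  {"finger_gap": 0},
  {"finger_gap": 0},
  {"finger_gap": 0},
  {"finger_gap": 0},
  {"finger_gap": 0},
  {"finger_gap": 0},
])

```text
time_s: 9.52
tcp_pos: [537.8, 50.2, 143.8]
tcp_rot: [-0.626, 0.78, -0.0, 0.001]
contact_force: [-3.0, 0.9, 6.8]
opening: 12.1
finger_force: 59.2
```

In the tool's units: 0.1 rad / 6.2832 = 0.0159.

Request:
creep_tool([
  {"az": 0.0159,"finger_gap": 0},
  {"az": 0.0159,"finger_gap": 0},
  {"az": 0.0159,"finger_gap": 0},
  {"az": 0.0159,"finger_gap": 0},
  {"finger_gap": 0},
])

```text
time_s: 9.93
tcp_pos: [536.4, 50.8, 143.7]
tcp_rot: [-0.457, 0.889, 0.001, -0.0]
contact_force: [-6.4, 2.2, 9.9]
opening: 11.7
finger_force: 59.7
```

```bash
python3 -c "
from h import *; from rig import manip
s=manip.sense();delta(s,-1.779-1.309,(537.7,52,142));print(s['moment'])"
```

```text
pos [536.4  50.8 143.7] yaw -2.1918 q6 -0.993 t 9.9333 F [-6.4  2.2  9.9] open 11.7
rot [ 2.400e-03 -2.000e-04  8.962e-01] d now [-1.7 -0.4  1.7] d after [-1.4  1.1  1.7]
[ 0.56928895  1.27193456 -0.07164206]
```

In the tool's units: -0.3 mm / 1000 = -0.0003, 0.1 rad / 6.2832 = 0.0159.

Request:
creep_tool([
  {"az": 0.0159,"dx": -0.0003,"finger_gap": 0},
  {"az": 0.0159,"dx": -0.0003,"finger_gap": 0},
  {"az": 0.0159,"dx": -0.0003,"finger_gap": 0},
  {"az": 0.0159,"dx": -0.0003,"finger_gap": 0},
  {"az": 0.0159,"finger_gap": 0},
  {"az": 0.0159,"finger_gap": 0},
  {"az": 0.0159,"finger_gap": 0},
  {"az": 0.0159,"finger_gap": 0},
  {"az": 0.0159,"finger_gap": 0},
  {"finger_gap": 0},
  {"finger_gap": 0},
])

```text
time_s: 10.85
tcp_pos: [534.8, 53.8, 143.7]
tcp_rot: [-0.027, 1.0, 0.003, -0.003]
contact_force: [-13.4, 8.5, 16.9]
opening: 11.6
finger_force: 60.6
```

```bash
python3 -c "
from h import *; from rig import manip
s=manip.sense();delta(s,-1.779-1.309,(537.7,52,142));print(s['moment'])"
```

```text
pos [534.8  53.8 143.7] yaw -3.0873 q6 -0.095 t 10.85 F [-13.4   8.5  16.9] open 11.6
rot [ 0.0066 -0.005   0.0007] d now [-2.8 -1.9  1.7] d after [-2.8 -1.9  1.7]
[1.55164413 2.51092488 0.01389351]
```

In the tool's units: -40 mm / 1000 = -0.04, -30 mm / 1000 = -0.03.

Request:
creep_tool([
  {"finger_gap": 50},
  {"finger_gap": 50},
  {"finger_gap": 50},
  {"finger_gap": 50},
  {"dz": -0.006,"finger_gap": 60},
  {"dz": -0.03,"finger_gap": 85},
  {"dz": -0.04,"finger_gap": 85},
  {"dz": -0.04,"finger_gap": 85},
  {"dz": -0.04,"finger_gap": 85},
])

```text
time_s: 11.6
tcp_pos: [538.0, 50.6, 300.0]
tcp_rot: [-0.026, 1.0, 0.0, -0.0]
contact_force: [0.6, -0.2, 0.2]
opening: 85.0
finger_force: 0.0
```

Request:
creep_tool([
  {"az": -0.0199,"finger_gap": 85},
  {"az": -0.0199,"finger_gap": 85},
  {"az": -0.0199,"finger_gap": 85},
  {"az": -0.0199,"finger_gap": 85},
  {"az": -0.0199,"finger_gap": 85},
  {"az": -0.0199,"finger_gap": 85},
  {"az": -0.0199,"finger_gap": 85},
  {"az": -0.0199,"finger_gap": 85},
  {"az": -0.0199,"finger_gap": 85},
  {"az": -0.0199,"finger_gap": 85},
  {"az": -0.0095,"finger_gap": 85},
  {"finger_gap": 85},
  {"finger_gap": 85},
])

```text
time_s: 12.68
tcp_pos: [538.4, 50.7, 298.2]
tcp_rot: [-0.629, 0.777, 0.0, -0.0]
contact_force: [0.8, -0.1, 0.2]
opening: 85.2
finger_force: 0.0
```

```bash
python3 - <<'E'
from h import *; from rig import manip
import pickle
delta(manip.sense(),-1.779,(520.1,-29.8,200))
W=manip.grab_frame("wrist");s=manip.sense();pickle.dump((W,s),open("w3.pkl","wb"))
cv2.imwrite("pics/w3.png",crop(W,130,20,200,150,4))
def X(p,q):
    c,n=np.cos(p[2]),np.sin(p[2]);return np.array([p[0]+c*q[0]-n*q[1],p[1]+n*q[0]+c*q[1],q[2]])
for q in((-38,0,106),(-38,85,151),(-60.8,166.9-0,115),(66,33,54),(66,-33,54),(0,33,54)):print(q,((proj(W,X((557.3,-37.6,-.208),q))-[130,20])*4).round())
E
```

```text
pos [538.4  50.7 298.2] yaw -1.7809 q6 -1.404 t 12.6833 F [ 0.8 -0.1  0.2] open 85.2
rot [ 0.0004  0.0003 -0.0019] d now [82.5  1.1 98.2] d after [82.5  1.3 98.2]
(-38, 0, 106) [492. 244.]
(-38, 85, 151) [493. 638.]
(-60.8, 166.9, 115) [576. 878.]
(66, 33, 54) [132. 363.]
(66, -33, 54) [108. 114.]
(0, 33, 54) [361. 363.]
```

View pics/w3.png

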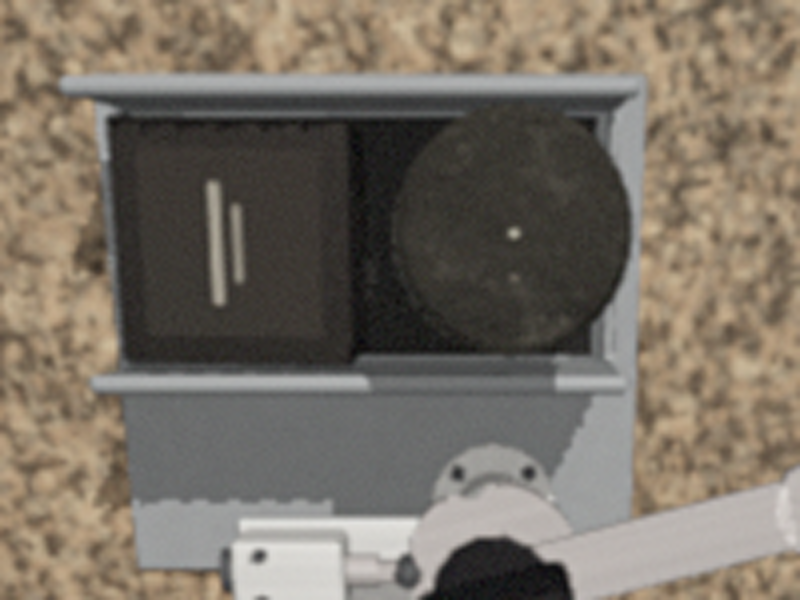

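The wrist crop shows the arm swung off at 75°, pointing to (790,495), with the roller at (405,570) against the cam. The lid's centre is at (512,226). The box top spans (110,120) to (355,360).

```bash
python3 - <<'E'
from h import *; import pickle
W,s=pickle.load(open("w3.pkl","rb"))
L=onz(W,130+512/4,20+226/4,106);print("lid",L)
for p in((110,118),(350,122),(355,360),(124,362)):print("box",onz(W,130+p[0]/4,20+p[1]/4,54))
print("boxc",np.mean([onz(W,130+p[0]/4,20+p[1]/4,54) for p in((110,118),(350,122),(355,360),(124,362))],0))
T=pickle.load(open("f0.pkl","rb"))[0]
from rig import manip
delta(s,-1.779,(L[0],L[1],130))
E
```

```text
lid [514.64360881 -32.84908638 106.        ]
box [614.91530933 -82.55298915  54.        ]
box [551.44522541 -67.97008236  54.        ]
box [565.48889367  -6.38995263  54.        ]
box [630.76492157 -19.75930755  54.        ]
boxc [590.6535875  -44.16808292  54.        ]
pos [538.4  50.7 298.2] yaw -1.7807 q6 -1.404 t 12.7333 F [-0.2  0.4  0.2] open 85.5
rot [ 0.0004  0.0002 -0.0017] d now [ 86.7   5.8 168.2] d after [ 86.6   6.  168.2]
```

In the tool's units: 29 mm / 1000 = 0.029, 28.7 mm / 1000 = 0.0287.

Request:
creep_tool([
  {"dx": 0.029,"dy": 0.002,"dz": 0.015,"finger_gap": 85},
  {"dx": 0.029,"dy": 0.002,"dz": 0.015,"finger_gap": 85},
  {"dx": 0.0287,"dy": 0.002,"dz": 0.015,"finger_gap": 85},
  {"finger_gap": 85},
  {"finger_gap": 85},
])

```text
time_s: 13.15
tcp_pos: [513.7, -33.7, 252.3]
tcp_rot: [-0.628, 0.778, 0.001, -0.001]
contact_force: [-0.5, 0.8, 0.2]
opening: 85.0
finger_force: 0.0
```

```bash
python3 - <<'E'
from h import *; from rig import manip
import pickle
W0,_=pickle.load(open("w3.pkl","rb"));W=manip.grab_frame("wrist");s=manip.sense();pickle.dump((W,s),open("w4.pkl","wb"))
def hough(F,X,r):
    g=cv2.medianBlur(cv2.cvtColor(F["img"],cv2.COLOR_RGB2GRAY),3);u,v=proj(F,X);r=r*F["fx"]/(np.array(F["R"])@X+F["t"])[2];k=int(r*1.6);a,b=int(u)-k,int(v)-k
    c=cv2.HoughCircles(cv2.resize(g[b:b+2*k,a:a+2*k],None,fx=4,fy=4,interpolation=3),cv2.HOUGH_GRADIENT,1.2,20,param1=80,param2=20,minRadius=int(r*3.6),maxRadius=int(r*4.4))
    c=c[0][:3];print(u,v,r,[(a+x/4,b+y/4,q/4) for x,y,q in c]);return F,a+c[0][0]/4,b+c[0][1]/4
X=np.array([514.6,-32.8,106])
print(tri([hough(W0,X,29),hough(W,X,29)]))
delta(s,-1.779,(514.6,-32.8,101))
cv2.imwrite("pics/w4.png",cv2.resize(W["img"][:,:,::-1],(800,600),interpolation=cv2.INTER_CUBIC))
E
```

```text
258.05491686161105 76.54293227881027 30.23104695380869 [(np.float32(255.45), np.float32(76.15), np.float32(32.73)), (np.float32(258.15), np.float32(71.350006), np.float32(28.74)), (np.float32(258.75), np.float32(80.350006), np.float32(29.1))]
250.84472627136662 178.17295896797623 31.745000508610485 [(np.float32(251.15), np.float32(176.15), np.float32(31.59)), (np.float32(248.15), np.float32(180.35), np.float32(34.56)), (np.float32(250.25), np.float32(162.35), np.float32(29.61))]
[515.60466489 -33.32832767 100.62095141]
pos [514.5 -33.  253.1] yaw -1.7809 q6 -1.568 t 13.2 F [ 0.8  0.3 -0.3] open 85.3
rot [ 0.0008  0.0007 -0.0019] d now [-1.000e-01 -1.000e-01  1.521e+02] d after [ -0.2  -0.  152.1]
```

View pics/w4.png

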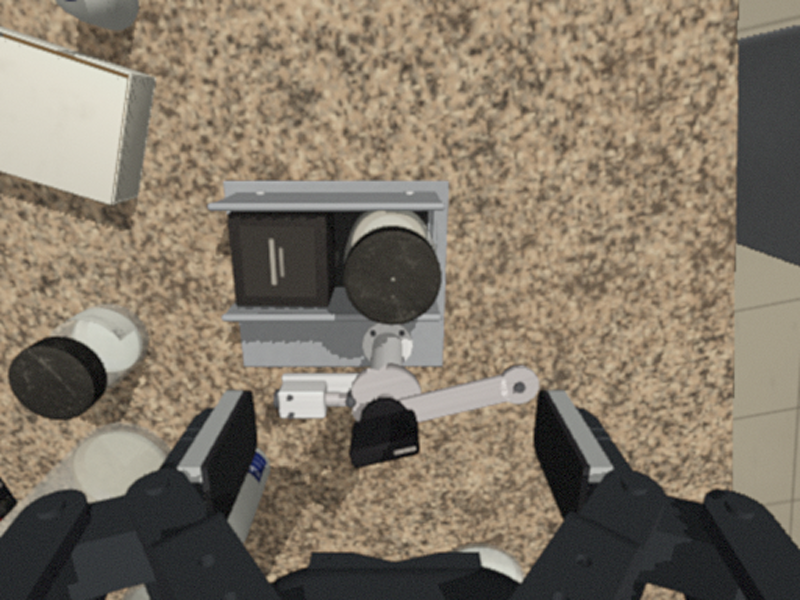

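In this view the arm is parked forward and the roller is seated. The lid's dot is at (392,279) and its rim spans 344–440 by 227–322. The box lid corners are at (229,212), (327,213), (333,304) and (237,306).

```bash
python3 - <<'E'
from h import *; import pickle
A,_=pickle.load(open("w3.pkl","rb"));B,s=pickle.load(open("w4.pkl","rb"))
a=lambda u,v:(A,130+u/4,20+v/4); b=lambda u,v:(B,u/1.5625,v/1.5625)
print("dot",tri([a(513,233),b(392,279)]),"rim",tri([a(512,226.5),b(392,275)]))
P=[tri([a(*p),b(*q)]) for p,q in zip(((110,118),(350,122),(355,360),(124,362)),((229,212),(327,213),(333,304),(237,306)))]
print("box",np.round(P,1),np.mean(P,0))
E
```

```text
dot [514.79194636 -31.24456324 102.32349462] rim [514.58188755 -32.71523252  99.09779416]
box [[617.2 -83.7  45.5]
 [552.3 -68.9  44.6]
 [564.9  -5.8  50.2]
 [630.6 -19.6  53.2]] [591.27475862 -44.48701453  48.36364722]
```

In the tool's units: 36 mm / 1000 = 0.036, 30 mm / 1000 = 0.03.

Request:
creep_tool([
  {"dz": 0.036,"finger_gap": 85},
  {"dz": 0.036,"finger_gap": 85},
  {"dz": 0.036,"finger_gap": 85},
  {"dz": 0.03,"finger_gap": 85},
  {"dz": 0.015,"finger_gap": 85},
  {"finger_gap": 85},
  {"finger_gap": 85},
  {"finger_gap": 40},
  {"finger_gap": 40},
  {"finger_gap": 40},
  {"finger_gap": 40},
  {"finger_gap": 40},
  {"finger_gap": 40},
])

```text
time_s: 14.28
tcp_pos: [516.0, -33.1, 102.4]
tcp_rot: [-0.63, 0.777, -0.001, 0.001]
contact_force: [-0.9, 0.1, 7.1]
opening: 55.1
finger_force: 62.3
```

In the tool's units: -25 mm / 1000 = -0.025, -20 mm / 1000 = -0.02.

Request:
creep_tool([
  {"dz": -0.006,"finger_gap": 40},
  {"dz": -0.014,"finger_gap": 40},
  {"dz": -0.02,"finger_gap": 40},
  {"dz": -0.025,"finger_gap": 40},
  {"dz": -0.025,"finger_gap": 40},
  {"finger_gap": 40},
])

```text
time_s: 14.78
tcp_pos: [517.5, -33.3, 195.5]
tcp_rot: [-0.63, 0.777, -0.003, 0.003]
contact_force: [0.4, -0.6, -1.7]
opening: 55.0
finger_force: 64.0
```

Request:
creep_tool([
  {"dx": 0.015,"dy": -0.002,"finger_gap": 40},
  {"dx": 0.026,"dy": -0.003,"finger_gap": 40},
  {"dx": 0.026,"dy": -0.003,"finger_gap": 40},
  {"dx": 0.026,"dy": -0.003,"finger_gap": 40},
  {"dx": 0.026,"dy": -0.003,"finger_gap": 40},
  {"dx": 0.026,"dy": -0.003,"finger_gap": 40},
  {"dx": 0.012,"dy": -0.001,"finger_gap": 40},
  {"finger_gap": 40},
  {"finger_gap": 40},
])

```text
time_s: 15.53
tcp_pos: [499.3, -190.0, 189.6]
tcp_rot: [-0.629, 0.777, 0.001, 0.0]
contact_force: [0.6, -0.2, -2.8]
opening: 55.0
finger_force: 64.0
```

```bash
python3 - <<'E'
from h import *; from rig import manip
delta(manip.sense(),-1.779,(500,-190,98.4))
S=manip.grab_frame("scene");T=manip.grab_frame("top")
u=proj(S,(500,-190,60));v=proj(T,(500,-190,60))
a=crop(S,int(u[0])-80,int(u[1])-60,133,150,3);b=crop(T,int(v[0])-90,int(v[1])-75,133,150,3)
cv2.imwrite("pics/j.png",np.hstack([a,b]))
E
```

```text
pos [ 499.3 -190.   189.6] yaw -1.7801 q6 -1.864 t 15.5333 F [ 0.6 -0.2 -2.8] open 55.0
rot [ 0.0012  0.0013 -0.0011] d now [ 0.  -0.8 91.2] d after [-0.1 -0.7 91.2]
```

View pics/j.png

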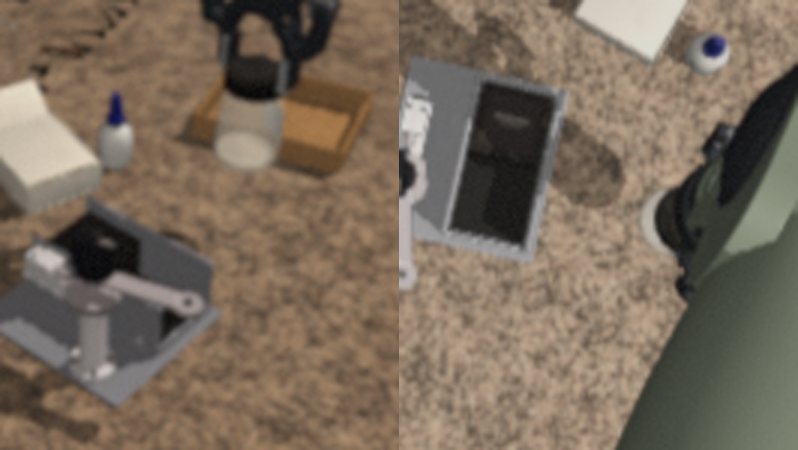

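The jar hangs upright in the gripper at (250,110), clear of the rack and tray. I'll lower it until it touches the worktop.

In the tool's units: 30 mm / 1000 = 0.03, 25 mm / 1000 = 0.025.

Request:
creep_tool([
  {"dz": 0.025,"finger_gap": 40},
  {"dz": 0.03,"finger_gap": 40},
  {"dz": 0.02,"finger_gap": 40},
  {"dz": 0.009,"finger_gap": 40},
  {"dz": 0.002,"finger_gap": 40},
  {"finger_gap": 40},
  {"dz": 0.002,"finger_gap": 40},
  {"dz": 0.002,"finger_gap": 40},
  {"finger_gap": 40},
])

```text
time_s: 16.38
tcp_pos: [500.3, -190.3, 100.7]
tcp_rot: [-0.63, 0.777, -0.0, 0.0]
contact_force: [0.2, 0.1, -2.6]
opening: 55.2
finger_force: 64.1
```

In the tool's units: 1 mm / 1000 = 0.001.

Request:
creep_tool([
  {"dz": 0.001,"finger_gap": 40},
  {"dz": 0.001,"finger_gap": 40},
  {"finger_gap": 40},
])

```text
time_s: 16.63
tcp_pos: [500.0, -190.4, 98.5]
tcp_rot: [-0.63, 0.777, -0.0, -0.0]
contact_force: [-1.3, -0.7, 1.4]
opening: 54.9
finger_force: 64.5
```

Request:
creep_tool([
  {"dz": 0.001,"finger_gap": 40},
  {"dz": 0.001,"finger_gap": 40},
  {"finger_gap": 40},
])

```text
time_s: 16.88
tcp_pos: [500.0, -191.1, 98.4]
tcp_rot: [-0.63, 0.777, -0.001, -0.0]
contact_force: [-5.5, 0.6, 17.3]
opening: 54.9
finger_force: 66.1
```

In the tool's units: -36 mm / 1000 = -0.036, -1.5 mm / 1000 = -0.0015.

Request:
creep_tool([
  {"dz": -0.0015,"finger_gap": 40},
  {"finger_gap": 40},
  {"finger_gap": 60},
  {"finger_gap": 66},
  {"finger_gap": 75},
  {"finger_gap": 85},
  {"finger_gap": 85},
  {"dz": -0.02,"finger_gap": 85},
  {"dz": -0.036,"finger_gap": 85},
  {"dz": -0.036,"finger_gap": 85},
  {"dz": -0.036,"finger_gap": 85},
  {"finger_gap": 85},
])

```text
time_s: 17.88
tcp_pos: [503.2, -191.9, 232.4]
tcp_rot: [-0.63, 0.777, -0.005, 0.002]
contact_force: [0.5, -0.2, 0.1]
opening: 84.8
finger_force: 0.0
```

```bash
python3 - <<'E'
from h import *; from rig import manip
s=manip.sense();delta(s,-1.779,(590.9,-44.4,225)); delta(s,-1.779,(590.9,-44.4,40))
E
```

```text
pos [ 503.2 -191.9  232.4] yaw -1.7787 q6 -1.864 t 17.8833 F [ 0.5 -0.2  0.1] open 84.8
rot [-0.0102 -0.0029  0.0004] d now [-162.4  -55.3    7.5] d after [-162.4  -55.3    7.4]
pos [ 503.2 -191.9  232.4] yaw -1.7787 q6 -1.864 t 17.8833 F [ 0.5 -0.2  0.1] open 84.8
rot [-0.0102 -0.0029  0.0004] d now [-162.9  -53.4  192.5] d after [-162.4  -55.3  192.4]
```

In the tool's units: -33 mm / 1000 = -0.033, -32 mm / 1000 = -0.032.

Request:
creep_tool([
  {"dx": -0.016,"dy": -0.0055,"finger_gap": 85},
  {"dx": -0.032,"dy": -0.011,"finger_gap": 85},
  {"dx": -0.033,"dy": -0.011,"finger_gap": 85},
  {"dx": -0.033,"dy": -0.011,"finger_gap": 85},
  {"dx": -0.032,"dy": -0.011,"finger_gap": 85},
  {"dx": -0.016,"dy": -0.0055,"finger_gap": 85},
  {"finger_gap": 85},
  {"finger_gap": 85},
])

```text
time_s: 18.55
tcp_pos: [587.0, -42.2, 224.8]
tcp_rot: [-0.631, 0.776, 0.0, -0.001]
contact_force: [0.2, -0.5, 0.0]
opening: 84.7
finger_force: 0.0
```

```bash
python3 - <<'E'
from h import *; from rig import manip
import pickle
s=manip.sense();delta(s,-1.779,(590.7,-44.3,37))
W=manip.grab_frame("wrist");S=manip.grab_frame("scene");pickle.dump((W,s,S),open("w5.pkl","wb"))
u=proj(S,(500,-190,60));u2=proj(W,(590,-44,54));print(u2)
cv2.imwrite("pics/b.png",np.hstack([crop(W,int(u2[0])-66,int(u2[1])-75,133,150,3),crop(S,int(u[0])-80,int(u[1])-60,133,150,3)]));print(int(u2[0])-66,int(u2[1])-75)
E
```

```text
pos [587.  -42.2 224.8] yaw -1.7769 q6 -1.562 t 18.55 F [ 0.2 -0.5  0. ] open 84.7
rot [ 0.0014 -0.0002  0.0021] d now [  1.3  -4.4 187.8] d after [  1.3  -4.1 187.8]
[248.3639058  168.51752485]
182 93
```

View pics/b.png

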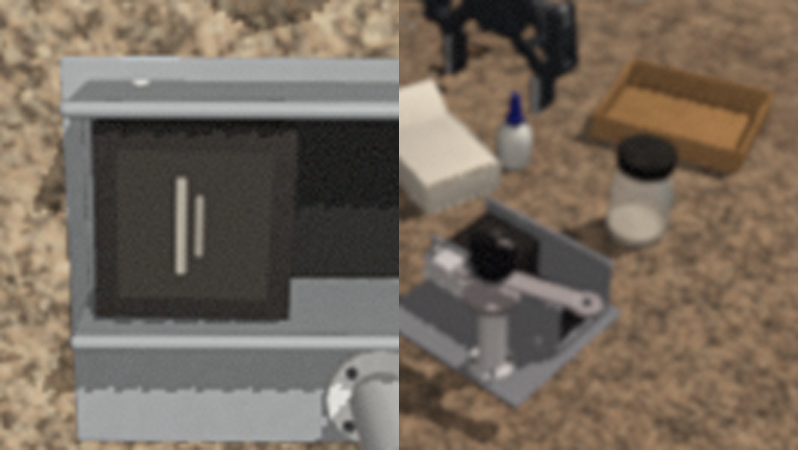

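The jar now stands upright on the worktop at (640,200). The box lid corners in the wrist crop are at (93,120), (298,130), (290,320) and (97,318).

```bash
python3 - <<'E'
from h import *; import pickle
A,_=pickle.load(open("w3.pkl","rb"));B,s,S=pickle.load(open("w5.pkl","rb"))
a=lambda u,v:(A,130+u/4,20+v/4); b=lambda u,v:(B,182+u/3,93+v/3)
c=((93,120),(298,130),(290,320),(97,318))
G=np.array([onz(*b(*q),54) for q in c]);print(G.round(1),G.mean(0))
P=[tri([a(*p),b(*q)]) for p,q in zip(((110,118),(350,122),(355,360),(124,362)),c)]
P+=[tri([a(213,180),b(181,178)]),tri([a(219,305),b(181,274)])]
print(np.round(P,1),np.mean(P[:4],0))
delta(s,-1.779,(G[:,0].mean(),G[:,1].mean(),37))
E
```

```text
[[615.5 -85.1  54. ]
 [552.7 -68.6  54. ]
 [566.7  -5.4  54. ]
 [630.6 -19.6  54. ]] [591.36544803 -44.69014064  54.        ]
[[617.  -83.8  45.1]
 [552.1 -68.1  50.4]
 [566.   -6.2  55.1]
 [630.6 -19.8  54.6]
 [592.  -61.4  55. ]
 [599.4 -29.3  54.6]] [591.43080798 -44.47019457  51.30397515]
pos [587.  -42.2 224.8] yaw -1.7769 q6 -1.562 t 18.55 F [ 0.2 -0.5  0. ] open 84.7
rot [ 0.0014 -0.0002  0.0021] d now [  1.5  -5.1 187.8] d after [  1.6  -4.8 187.8]
```

Careful with the scale: shifts go in shares of 1000 mm and turns go in shares of 2 pi rad. That gives: 38 mm / 1000 = 0.038, 30 mm / 1000 = 0.03, 0.017 rad / 6.2832 = 0.0027.

Request:
creep_tool([
  {"az": 0.0027,"dx": 0.0015,"dy": -0.0047,"finger_gap": 85},
  {"dz": 0.03,"finger_gap": 85},
  {"dz": 0.038,"finger_gap": 85},
  {"dz": 0.038,"finger_gap": 85},
  {"dz": 0.038,"finger_gap": 85},
  {"dz": 0.025,"finger_gap": 85},
  {"dz": 0.012,"finger_gap": 85},
  {"dz": 0.006,"finger_gap": 85},
  {"finger_gap": 85},
  {"finger_gap": 85},
])

```text
time_s: 19.48
tcp_pos: [592.3, -46.0, 39.7]
tcp_rot: [-0.623, 0.782, -0.0, 0.001]
contact_force: [0.3, 0.6, -0.4]
opening: 84.9
finger_force: 0.0
```

In the tool's units: 3 mm / 1000 = 0.003, -1 mm / 1000 = -0.001.

Request:
creep_tool([
  {"dx": -0.001,"dz": 0.003,"finger_gap": 85},
  {"finger_gap": 85},
  {"finger_gap": 50},
  {"finger_gap": 50},
  {"finger_gap": 50},
  {"finger_gap": 50},
  {"finger_gap": 50},
  {"finger_gap": 50},
])

```text
time_s: 20.15
tcp_pos: [592.2, -44.4, 36.7]
tcp_rot: [-0.623, 0.782, -0.0, 0.001]
contact_force: [-0.1, 0.0, 6.7]
opening: 64.3
finger_force: 67.6
```

```bash
python3 -c "
from h import *; from rig import manip
delta(manip.sense(),-1.779,(591,-44.5,37))"
```

```text
pos [592.2 -44.4  36.7] yaw -1.7958 q6 -1.545 t 20.15 F [-0.1  0.   6.7] open 64.3
rot [-0.0013  0.0003 -0.0168] d now [ 0.4  1.2 -0.3] d after [ 0.3  1.2 -0.3]
```

Request:
creep_tool([
  {"dz": -0.005,"finger_gap": 50},
  {"dz": -0.012,"finger_gap": 50},
  {"dz": -0.02,"finger_gap": 50},
  {"dz": -0.028,"finger_gap": 50},
  {"dz": -0.03,"finger_gap": 50},
  {"dz": -0.03,"finger_gap": 50},
  {"dz": -0.02,"finger_gap": 50},
  {"finger_gap": 50},
  {"finger_gap": 50},
])

```text
time_s: 20.9
tcp_pos: [592.4, -44.5, 182.4]
tcp_rot: [-0.623, 0.782, -0.001, 0.001]
contact_force: [-0.5, 0.2, -1.1]
opening: 65.4
finger_force: 66.7
```

```bash
python3 - <<'E'
from h import *; from rig import manip
import pickle
T,S=pickle.load(open("f0.pkl","rb"))
t=lambda u,v:(T,345+u/5,184+(v-375)/5); s=lambda u,v:(S,288+(u-400)/5,140+(v-375)/5)
print("top RL,RR",onz(*t(64,405),30),onz(*t(288,402),30))
c=[(498+0,0)]
C=[onz(*s(*p),30) for p in((515,397),(742,450),(690,548),(443,490))];print(np.round(C,1),np.mean(C,0))
B=[onz(T,*(np.array(p)/1.5625),30) for p in((558,296),(630,295),(637,387),(565,390))];print(np.mean(B,0))
print("z",tri([t(64,405),s(742,450)])if 0 else [tri([t(64,405),s(515,397)]),tri([t(64,405),s(443,490)])])
st=manip.sense();m=np.mean(B,0);delta(st,-1.6,(m[0],m[1],190))
E
```

```text
top RL,RR [ 613.63293249 -315.06736123   30.        ] [ 617.22497343 -443.02547555   30.        ]
[[ 608.4 -437.1   30. ]
 [ 446.8 -449.1   30. ]
 [ 440.  -324.2   30. ]
 [ 604.6 -307.4   30. ]] [ 524.96201586 -379.46134037   30.        ]
[ 533.62461689 -382.96031659   30.        ]
z [array([ 580.82251726, -299.12436355,  117.0770233 ]), array([ 612.15132481, -318.33663841,   21.24906014])]
pos [592.4 -44.5 182.4] yaw -1.7958 q6 -1.545 t 20.9 F [-0.5  0.2 -1.1] open 65.4
rot [-0.0029  0.     -0.1958] d now [343.  -18.3  -7.6] d after [340.   48.8  -7.6]
```

In the tool's units: 36 mm / 1000 = 0.036, 30 mm / 1000 = 0.03, -0.09 rad / 6.2832 = -0.0143.

Request:
creep_tool([
  {"dx": 0.0145,"dy": -0.001,"dz": -0.004,"finger_gap": 50},
  {"dx": 0.03,"dy": -0.001,"dz": -0.004,"finger_gap": 50},
  {"dx": 0.036,"dy": -0.0015,"finger_gap": 50},
  {"dx": 0.036,"dy": -0.0015,"finger_gap": 50},
  {"dx": 0.036,"dy": -0.0015,"finger_gap": 50},
  {"dx": 0.036,"dy": -0.0015,"finger_gap": 50},
  {"dx": 0.036,"dy": -0.0015,"finger_gap": 50},
  {"dx": 0.036,"dy": -0.0015,"finger_gap": 50},
  {"dx": 0.036,"dy": -0.0015,"finger_gap": 50},
  {"dx": 0.03,"dy": -0.001,"finger_gap": 50},
  {"dx": 0.016,"dy": -0.0008,"finger_gap": 50},
  {"az": -0.0143,"finger_gap": 50},
  {"az": -0.0143,"finger_gap": 50},
  {"az": -0.0143,"finger_gap": 50},
  {"finger_gap": 50},
  {"finger_gap": 50},
])

```text
time_s: 22.23
tcp_pos: [528.3, -380.9, 187.3]
tcp_rot: [0.722, -0.692, -0.001, 0.0]
contact_force: [0.0, -0.4, -0.2]
opening: 64.9
finger_force: 66.6
```

```bash
python3 - <<'E'
from h import *; from rig import manip
import pickle
s=manip.sense();delta(s,-1.526,(530,-381.5,40))
W=manip.grab_frame("wrist");pickle.dump((W,s),open("w6.pkl","wb"))
cv2.imwrite("pics/t.png",cv2.resize(W["img"][:,:,::-1],(800,600),interpolation=cv2.INTER_CUBIC))
c,n=np.cos(.045),np.sin(.045)
for x,y in((85,65),(85,-65),(-85,65),(-85,-65)):print(x,y,(proj(W,(530+c*x-n*y,-381.5+n*x+c*y,30))*1.5625).round())
E
```

```text
pos [ 528.3 -380.9  187.3] yaw -1.528 q6 -2.352 t 22.2333 F [ 0.  -0.4 -0.2] open 64.9
rot [ 0.0021  0.002  -0.002 ] d now [  0.9  -2.  147.2] d after [  0.6  -1.7 147.3]
85 65 [259. 366.]
85 -65 [237. 159.]
-85 65 [522. 365.]
-85 -65 [541. 158.]
```

View pics/t.png

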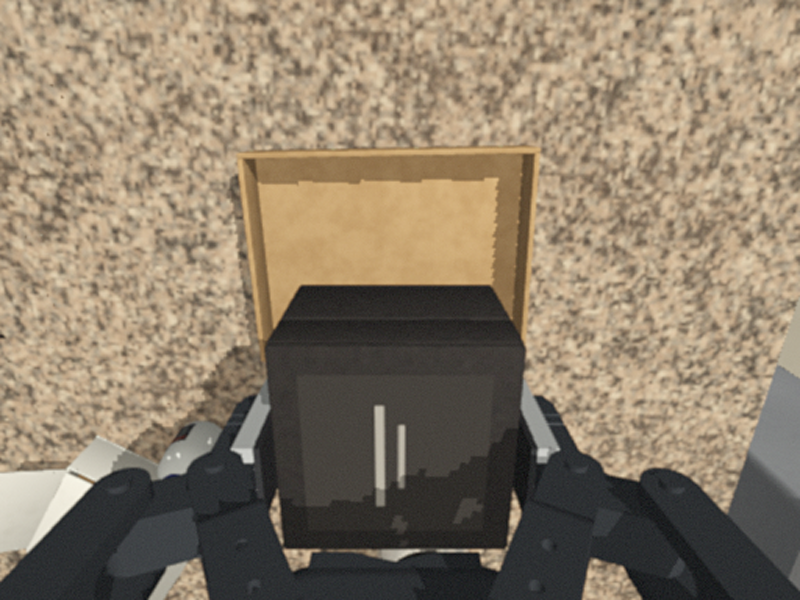

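The tray's far corners are at (239,154) and (539,151), within about 3 mm of prediction. The box is held level over the middle of the tray, so I'll lower it.

In the tool's units: 36 mm / 1000 = 0.036, 30 mm / 1000 = 0.03.

Request:
creep_tool([
  {"dx": 0.0025,"dy": -0.0015,"dz": 0.02,"finger_gap": 50},
  {"dz": 0.036,"finger_gap": 50},
  {"dz": 0.036,"finger_gap": 50},
  {"dz": 0.03,"finger_gap": 50},
  {"dz": 0.017,"finger_gap": 50},
  {"dz": 0.006,"finger_gap": 50},
  {"dz": 0.002,"finger_gap": 50},
  {"finger_gap": 50},
  {"dz": 0.001,"finger_gap": 50},
  {"finger_gap": 50},
])

```text
time_s: 23.12
tcp_pos: [531.5, -384.7, 42.0]
tcp_rot: [0.723, -0.691, 0.001, 0.0]
contact_force: [0.3, 0.3, -0.9]
opening: 65.3
finger_force: 66.6
```

In the tool's units: 2.5 mm / 1000 = 0.0025, 1 mm / 1000 = 0.001.

Request:
creep_tool([
  {"dz": 0.0025,"finger_gap": 50},
  {"dz": 0.001,"finger_gap": 50},
  {"finger_gap": 50},
])

```text
time_s: 23.37
tcp_pos: [530.6, -383.9, 37.1]
tcp_rot: [0.723, -0.691, -0.0, 0.0]
contact_force: [0.8, -0.3, -0.1]
opening: 65.3
finger_force: 66.6
```

Request:
creep_tool([
  {"dz": 0.001,"finger_gap": 50},
  {"dz": 0.001,"finger_gap": 50},
  {"finger_gap": 50},
])

```text
time_s: 23.62
tcp_pos: [530.5, -383.9, 34.7]
tcp_rot: [0.723, -0.691, -0.0, 0.0]
contact_force: [-0.2, -0.1, -1.5]
opening: 64.9
finger_force: 66.6
```

Request:
creep_tool([
  {"dz": 0.001,"finger_gap": 50},
  {"dz": 0.0007,"finger_gap": 50},
  {"finger_gap": 50},
])

```text
time_s: 23.87
tcp_pos: [530.5, -383.9, 34.7]
tcp_rot: [0.723, -0.691, -0.0, 0.0]
contact_force: [-4.0, 3.1, 10.0]
opening: 65.2
finger_force: 67.8
```

In the tool's units: -36 mm / 1000 = -0.036, -30 mm / 1000 = -0.03.

Request:
creep_tool([
  {"dz": -0.001,"finger_gap": 50},
  {"finger_gap": 70},
  {"finger_gap": 78},
  {"finger_gap": 82},
  {"finger_gap": 82},
  {"dz": -0.015,"finger_gap": 82},
  {"dz": -0.03,"finger_gap": 82},
  {"dz": -0.036,"finger_gap": 82},
  {"dz": -0.036,"finger_gap": 82},
  {"dz": -0.036,"finger_gap": 82},
  {"dz": -0.036,"finger_gap": 82},
  {"dx": -0.03,"dz": -0.02,"finger_gap": 82},
  {"finger_gap": 82},
  {"finger_gap": 82},
])

```text
time_s: 25.03
tcp_pos: [530.0, -353.5, 244.9]
tcp_rot: [0.723, -0.69, 0.001, 0.0]
contact_force: [-0.2, -1.3, -1.0]
opening: 82.1
finger_force: 0.0
```

```bash
python3 - <<'E'
from h import *; from rig import manip
S=manip.grab_frame("scene");W=manip.grab_frame("wrist")
cv2.imwrite("pics/f.png",np.hstack([crop(S,180,110,200,160,2),cv2.resize(W["img"][:,:,::-1],(400,320))]))
E
```

```text
(no output)
```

View pics/f.png

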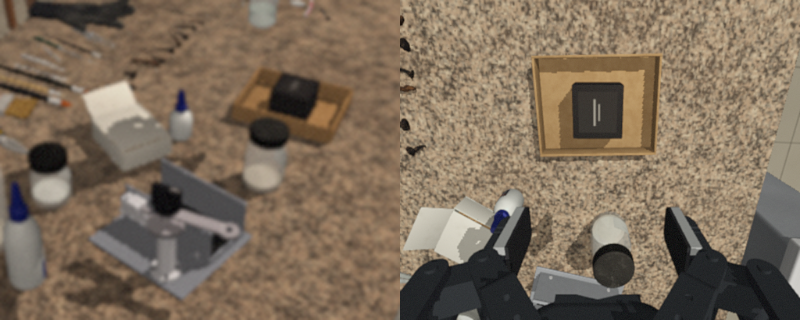

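The box sits flat in the tray at (295,95), the jar stands upright at (265,155), the arm is parked forward, and the bottles stand untouched.

```bash
python3 -c "
from rig import manip
print(manip.sign_off())"
```

```text
the job is handed in; nothing more can be done
None
```

The job is handed in at about 25 s of the 64 s: the arm is parked in the open notch, the jar stands upright on the bare worktop, the box lies flat in the tray, and I never touched the flask or either bottle.

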